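Hook a flange out of the low rack and seat it in the checking block

TASK

The square steel flange has been pushed to the back of the low wire rack, where a hand does not fit. Pick up the pull hook, drop its tip into the flange's bore and drag the flange out through the rack's open mouth until it is wholly clear, without touching the flange by hand while it is still in the rack; then lay the hook down on the table, clear of everything else, and pick up the flange and seat it, hub up, flat and fully home in the square pocket of the checking block, wherever along its short slide that stands. Do not drop the flange, and leave the round ring, the can and the round blank where they are.

Things in the scene. Friction and masses are not known exactly. Their poses are not given: they have to be found in the camera images.
- flange: Loose bare-steel square flange, about 0.3 kg: plate 60 x 60 x 10 mm with a round hub (42 mm outside diameter, 18 mm high) on its middle, 28 mm high in all; a 30 mm bore runs right through. Starts flat on the table, hub up, under the rack, left or right. Origin: centre of the plate's underside; z up the hub, x and y along the plate's sides.
- pull_hook: Loose pull hook, 0.22 kg, standing on the table. Black block handle 110 (x) x 24 (y) x 50 mm (z); from its +x end an 8 mm steel rod runs along +x, axis 42 mm above the handle's underside, to 220 mm from the handle's centre, then bends straight down as an 8 mm finger ending level with the underside. Origin: centre of the handle's underside; it balances about 10 mm ahead of it.
- hook_tip (a point): Lower end of the hook's finger: 220 mm along +x from the origin of the pull hook, at the height of the handle's underside. Axes as the pull hook.
- rack: Fixed low rack, blue posts, yellow beams, wire-mesh top (40 x 50 mm meshes, 123 mm up); 240 deep (x), 280 wide (y), 140 mm high. Origin: centre of its footprint at table height. Open mouth at its -x face (x = -120 mm), looking about to world -y: 240 mm wide between posts, clear height 118 mm. Wires close the back and +y side; one wire 20 mm up crosses the -y side. Its floor is the table.
- check_block: Fixed dark steel base, 130 (x) x 96 (y) x 8 mm; origin: centre of its underside. On it an aluminium plate 96 x 96 x 18 mm, square with the base and central in y, stands locked on a short slide up to 8 mm either way along x from the base's centre: how far is not reported, so feel or look for it. In its middle a square pocket 63 x 63 mm, 8 mm deep, 2 mm chamfer; floor 18 mm, rim 26 mm above the table.
- round_ring: Bystander: loose plain steel ring, 60 mm outside and 44 mm inside diameter, 24 mm high, under the rack beside the flange. Origin: centre of its underside.
- can: Bystander: closed can, 60 mm diameter, 100 mm high, beyond the work. Origin: centre of its underside.
- blank_disc: Bystander: solid round steel blank, 84 mm diameter with a low raised face, 15 mm high, lying on the table. Origin: centre of its underside.
Not all that is in view belongs to the job. Leave any green look-alike of the flange alone. What is shaped like the check_block but pink is not meant.

How it is judged:
On the way, in this order (a step that is already met when the one before it is completed fails the run):
1. the hook's tip is down inside the flange's bore while the flange is still in the rack (horizontal distance between hook_tip and flange below 0.017 m and z of hook_tip in the frame of flange below 0.02 m and x of flange in the frame of rack above -0.04 m), for 0.1 s.
2. the flange has been dragged by the hook wholly out of the mouth (its centre 150 mm or more before the rack's centre), flat on the table (horizontal distance between hook_tip and flange below 0.017 m and z of hook_tip in the frame of flange below 0.02 m and x of flange in the frame of rack below -0.15 m and height (world z) of flange below 0.006 m), for 0.1 s.
At the end, for the whole second after the job is handed in: Flange still in the pocket, hub up, underside within 2.5 mm of the pocket floor, tilt under 0.04 rad; pull hook still, lying on the table (origin below 16 mm) and touching none of the other things; ring, can and blank within 25 mm of their starts (z of flange in the frame of check_block between 0.015 and 0.0205 m and y of flange in the frame of check_block between -0.004 and 0.004 m and x of flange in the frame of check_block between -0.013 and 0.013 m and angle between flange's own z axis and vertical below 0.04 rad and linear speed of flange below 0.02 m/s and height (world z) of pull_hook between -0.005 and 0.016 m and linear speed of pull_hook below 0.03 m/s and contact force between pull_hook and flange below 0.05 N and contact force between pull_hook and check_block below 0.05 N and contact force between pull_hook and rack below 0.05 N and contact force between pull_hook and round_ring below 0.05 N and contact force between pull_hook and can below 0.05 N and contact force between pull_hook and blank_disc below 0.05 N and distance of each of round_ring, can, blank_disc from where it was at the start of the episode below 0.025 m).
It fails at once if the robot touches the flange while it is still in the rack (contact force between any of the fingers, the arm and flange above 0.3 N and x of flange in the frame of rack between -0.12 and 0.13 m and y of flange in the frame of rack between -0.15 and 0.15 m and height (world z) of flange below 0.1 m).
It fails at once if the flange is dropped or thrown (over 0.5 m/s while nothing holds it) (linear speed of flange above 0.5 m/s and contact force between each of the fingers, pull_hook and flange below 0.1 N).
It fails at once if a bystander is shifted by more than 25 mm (distance of any of round_ring, can, blank_disc from where it was at the start of the episode above 0.025 m).
It also fails if it takes over 72 s, if anything falls off the work surface, if the arm or the gripper's body presses on something with over 40 N, if the wrist force passes 120 N, or if a joint passes its speed limit or range.

ROBOT

A 6-joint arm with a two-finger parallel gripper is mounted at the origin on the work surface. World frame = base frame: x ahead of the robot, y to its left, z up, the work surface at z = 0. Lengths are in m, angles in rad, forces in N, time in s.
With the tool pointing down it reaches from about 0.25 to 0.725 m from the base axis. Payload 4 kg.
Tool frame: the origin (TCP) lies midway between the tips of the shut fingers; the grasp point (between the pads) lies bot.tcp_to_grasp behind it (bot.tcp_to_grasp is the distance from the TCP to the grasp point, in m); z points along the fingers, y is the line along which they close (so a half turn about z gives the same grasp; the last joint's range is limited). The gripper opens to 85 mm and grips with 20 to 120 N. Pads are 22 mm wide; open, the fingers measure 114 mm over their backs; the gripper's body (76 mm by 85 mm) begins 54 mm behind the grasp point. The pads swing forward as they close: fully open they stand 13 mm farther back than shut.
Start: joints at [1.264, 0.241, 0.005, 1.335, 0, 1.571], TCP at [0.151, 0.477, 0.231] pointing down, gripper open.
Joint ranges: [-2.72, 2.72], [-1.05, 1.87], [-1.09, 1.28], [-1.99, 2.15], [-1.42, 1.44], [-3.14, 3.14]. Speed limits (rad/s): [2.79, 2.79, 3.14, 3.14, 3.14, 3.14].

INTERFACE

Orientations are given as a unit quaternion [x, y, z, w].
In Python, from workcell import readout, camera, bot gives the robot as it stands. The module is installed in compiled form; this text tells all that it offers.
- The arm moves only by the tool jog_arm, never from a script. Its argument "motion" is a list of rows, each an object of numbers: "x", "y", "z": the shift along the tool's x, y, z in mm; "spin": the turn about the tool's z in degrees; "fingers": the closure, from -1 (fully open) to 1 (shut). A call has 1 to 8 rows; each row is the pose to reach, as a shift and turn from the pose commanded when the call began, along the tool's axes at that moment; what a row does not reach only later rows make up. A row lasts 1/8 s, in which the tool goes at most 62.5 mm and 10.7 degrees, less where a joint would pass 70% of its speed; a pose out of reach is approached as far as the arm can. A call with a gripper value outside its range is refused whole. The fingers move at their own pace and stop on an object; the grip force is fixed at half the most. Time passes only in rows, so rows that repeat a pose let the fingers close. It gives the time, the measured TCP pose, the force, the opening and the grip force at its end, in the units of the state.
- readout.get_obs(): the state, without advancing time (a new reading comes with each control period).
- camera(name): name is "scene" or "top" or "wrist"; returns a dict with "pixels" (420x560x3 uint8, red, green, blue), "K" (3x3 intrinsics, pixels), "rvec" (rotation vector, rad) and "tvec" (3), from world to camera coordinates, as OpenCV has them. Camera axes: x right, y down, z forward; pixel columns grow to the right and rows downward; lengths in m; the calibration is good to about 2 mm. A picture is of the moment at which its call begins. There is no depth.
- bot.job_done(): hands the job in; it is judged then, once.
The state is a dict: "clock": time; "joint_pos": joint angles; "joint_vel": joint speeds; "tau": joint torques, N m; "eef_pos": TCP position; "tool_rot": TCP orientation; "ft_force": force on the tool from outside, world axes, zero at the start; "ft_torque": the same for the moment, N m; "grip_width": finger opening in m; "grasp_force": force on a finger pad.
Only numpy, scipy, OpenCV 4.12 (cv2) and the standard library are available. Lean on these libraries where they do the work, as an engineer would, in place of code of your own. Each camera call takes 0.05 s, during which the arm holds its last target. There are 200 camera calls.

## Working session

There is one attempt and no reset: what is moved stays moved. The work goes in short steps, Python scripts to look and compute and a tool call to move; the robot and the scene stay as the last step left them, time stands still between calls to the robot, and variables do not carry over. Pictures are saved under pics/ and viewed, at most 10 in all, crops included, and the job is handed in when it is done.

Besides the shell and the picture viewer there is one more tool, called after "Request:" in YAML: its name, and indented under it one key for each argument. jog_arm: Moves the arm, as the interface text tells. Its arguments: {"type":"object","properties":{"motion":{"type":"array"}},"required":["motion"]}

```bash
mkdir -p pics
cat > h.py <<'E'
import numpy as np, cv2
from workcell import readout, camera, bot
def snap(name,fn):
    c=camera(name); cv2.imwrite('pics/'+fn+'.png',c['pixels'][:,:,::-1]); np.savez('pics/'+fn+'.npz',**c); return c
def load(fn): return np.load('pics/'+fn+'.npz')
def ray(c,u,v,z):
    R=cv2.Rodrigues(c['rvec'])[0]; d=R.T@np.linalg.inv(c['K'])@np.array([u,v,1.]); o=-R.T@c['tvec'].ravel()
    return np.round(o+d*(z-o[2])/d[2],4)
def proj(c,p):
    return cv2.projectPoints(np.array(p,float).reshape(-1,1,3),c['rvec'],c['tvec'],c['K'],None)[0].reshape(-1,2).round(1)
E
python3 - <<'E'
from h import *
for n in('scene','top'): snap(n,n+'0')
o=readout.get_obs(); print(o, bot.tcp_to_grasp)
a=cv2.imread('pics/top0.png');cv2.imwrite('pics/top0b.png',cv2.resize(a,(800,600),interpolation=cv2.INTER_CUBIC))
E
```

```text
{'clock': 0.1, 'joint_pos': array([1.26397766e+00, 2.41361299e-01, 3.87561324e-03, 1.33518433e+00,
       1.01505770e-05, 1.57080082e+00]), 'joint_vel': array([-1.96905414e-04,  1.12981313e-03,  3.12089060e-03,  1.68772019e-03,
       -3.59692718e-04,  6.90616514e-05]), 'tau': array([-1.54853519e-04, -3.73137903e+01,  2.53010166e+01,  1.08484738e-02,
       -2.24535057e-06, -5.76768372e-06]), 'eef_pos': array([0.15084421, 0.47612482, 0.23049651]), 'tool_rot': array([ 1.52810465e-01,  9.88255070e-01, -9.25065139e-04, -1.48170967e-04]), 'ft_force': array([-0.23589009, -0.31422834, -0.0822663 ]), 'ft_torque': array([-0.00486975,  0.02844696,  0.04104549]), 'grasp_force': 0.0, 'grip_width': 0.08557319817742963} 0.0187
```

View pics/top0b.png

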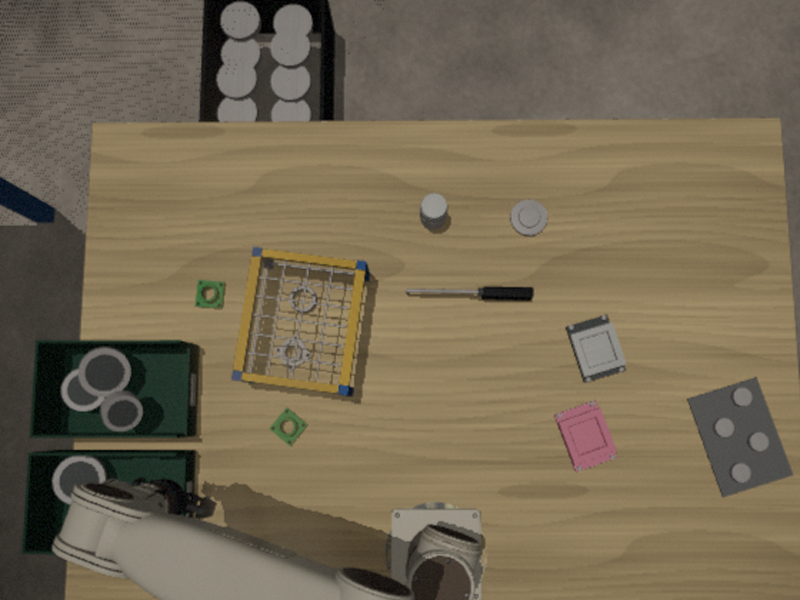

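View pics/scene0.png

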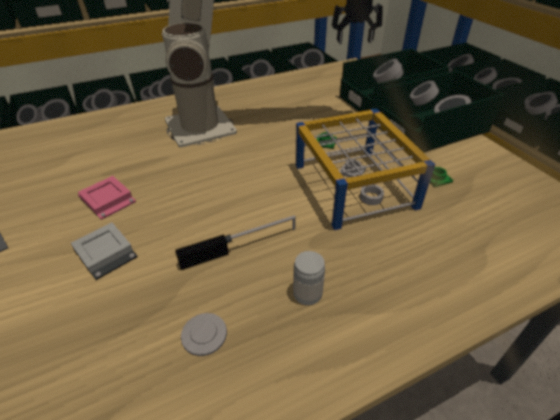

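Top view (800 px scale): the rack is at (303,320) with its mouth to the right. Under it are a square steel piece at (293,352) and the round ring at (303,298). Green look-alikes are at (209,294) and (288,427), outside the rack. The hook has its handle at (506,294) and tip at (408,292). The grey check block is at (597,348) and the pink decoy at (586,436). By colour and shape, the flange is the one at (293,352) and the block is the grey one; an enlarged crop will confirm this.

Run:
```python
from h import *
a=cv2.imread('pics/top0.png')
A=cv2.resize(a[165:285,155:275],(600,600),interpolation=cv2.INTER_CUBIC)
B=cv2.resize(a[215:275,390:450],(200,200),interpolation=cv2.INTER_CUBIC)
C=cv2.resize(a[190:220,280:380],(200,60),interpolation=cv2.INTER_CUBIC)
o=np.zeros((600,800,3),np.uint8);o[:,:600]=A;o[:200,600:]=B;o[300:360,600:]=C
cv2.imwrite('pics/crop1.png',o)
c=load('top0');s=.7
print('cam',-cv2.Rodrigues(c['rvec'])[0].T@c['tvec'].ravel())
for n,u,v,z in [('tip',408,292,.042),('h0',480,293,.05),('h1',533,294,.05),('flange',293,352,.028),('ring',303,298,.024),('c',258,252,.14),('c',363,267,.14),('c',345,390,.14),('c',238,376,.14),('blk',597,348,.026),('can',434,205,.1),('disc',529,217,.015),('green',288,427,.028),('g2',209,294,.028)]: print(n,ray(c,u*s,v*s,z))
```

```text
cam [0.30181343 0.04540473 1.69679743]
tip [0.5605 0.0559 0.042 ]
h0 [ 0.5565 -0.101   0.05  ]
h1 [ 0.5539 -0.216   0.05  ]
flange [0.4302 0.3087 0.028 ]
ring [0.5506 0.2893 0.024 ]
c [0.6307 0.3682 0.14  ]
c [0.598  0.1486 0.14  ]
c [0.3442 0.1836 0.14  ]
c [0.3728 0.4027 0.14  ]
blk [ 0.4379 -0.356   0.026 ]
can [ 0.7405 -0.0008  0.1   ]
disc [ 0.7348 -0.2169  0.015 ]
green [0.2676 0.3165 0.028 ]
g2 [0.5597 0.4984 0.028 ]
```

View pics/crop1.png

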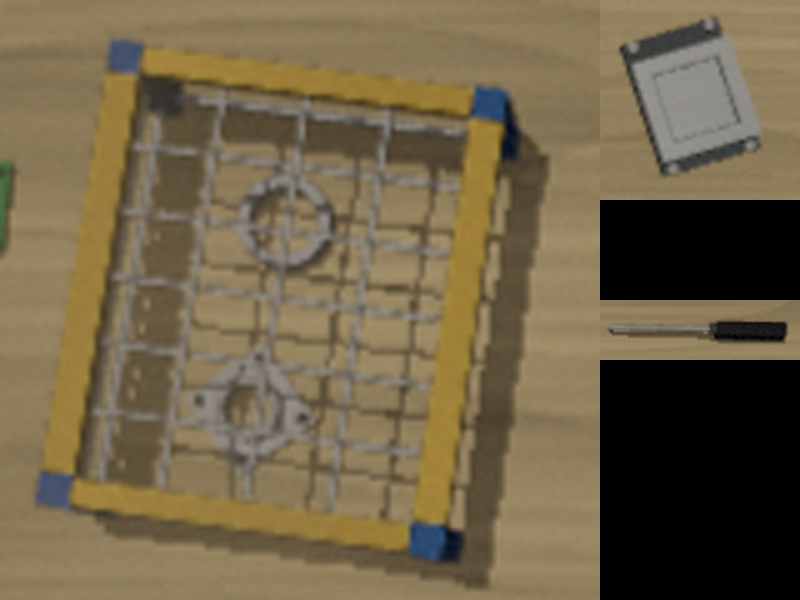

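The crop confirms it: the bare-steel square flange (diamond, bore at about (250,402)) is on the rack's near side and the ring is at (285,220). The grey block with its pocket is at upper right and the black-handled hook at lower right. I'm moving above the hook handle with the closing line across it.

Request:
jog_arm:
  motion:
    - {"x":-574,"y":-475,"spin":74,"fingers":-1}
    - {"x":-574,"y":-475,"spin":74,"fingers":-1}
    - {"x":-574,"y":-475,"spin":74,"fingers":-1}
    - {"x":-574,"y":-475,"spin":74,"fingers":-1}
    - {"x":-574,"y":-475,"spin":74,"fingers":-1}
    - {"x":-574,"y":-475,"spin":74,"fingers":-1}
    - {"x":-574,"y":-475,"spin":74,"fingers":-1}
    - {"x":-574,"y":-475,"spin":74,"fingers":-1}

```text
validation failed for argument at $.mo...
```

Request:
jog_arm:
  motion:
    - {"x":-574,"y":-475,"z":0,"spin":74,"fingers":-1}
    - {"x":-574,"y":-475,"z":0,"spin":74,"fingers":-1}
    - {"x":-574,"y":-475,"z":0,"spin":74,"fingers":-1}
    - {"x":-574,"y":-475,"z":0,"spin":74,"fingers":-1}
    - {"x":-574,"y":-475,"z":0,"spin":74,"fingers":-1}
    - {"x":-574,"y":-475,"z":0,"spin":74,"fingers":-1}
    - {"x":-574,"y":-475,"z":0,"spin":74,"fingers":-1}
    - {"x":-574,"y":-475,"z":0,"spin":74,"fingers":-1}

```text
clock: 1.1
eef_pos: [0.4226, 0.0545, 0.2312]
tool_rot: [0.717, 0.697, 0.0, -0.0]
ft_force: [0.1, 1.3, 0.4]
grip_width: 0.0855
grasp_force: 0.0
```

Request:
jog_arm:
  motion:
    - {"x":-201,"y":138,"z":0,"spin":0,"fingers":-1}
    - {"x":-201,"y":138,"z":0,"spin":0,"fingers":-1}
    - {"x":-201,"y":138,"z":0,"spin":0,"fingers":-1}
    - {"x":-201,"y":138,"z":0,"spin":0,"fingers":-1}
    - {"x":-201,"y":138,"z":0,"spin":0,"fingers":-1}

```text
clock: 1.72
eef_pos: [0.5553, -0.1516, 0.2292]
tool_rot: [0.718, 0.696, -0.001, -0.001]
ft_force: [-1.1, -0.1, 0.5]
grip_width: 0.0854
grasp_force: 0.0
```

Run:
```python
from h import *
snap('wrist','w1'); o=readout.get_obs(); print(o['eef_pos'],o['tool_rot'])
```

```text
[ 0.55419091 -0.14969752  0.22956745] [ 7.17802808e-01  6.96244867e-01 -6.47121517e-04 -1.33974885e-03]
```

View pics/w1.png

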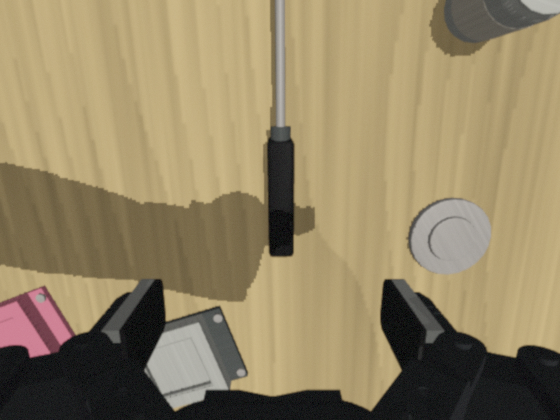

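The handle's top runs from about (281,138) down to an edge near (282,210), with the end face down to (281,255); the rod is above at column 280.

Run:
```python
from h import *
c=load('w1')
R=cv2.Rodrigues(c['rvec'])[0];print('cam',-R.T@c['tvec'].ravel(),'axis',R[2])
for n,u,v,z in [('front',281,138,.05),('edge',281,210,.05),('bot255@0',281,255,0),('L',269,190,.05),('R',293,190,.05),('rod',280,20,.042),('rod',280,110,.042)]: print(n,ray(c,u,v,z))
print(proj(c,[[.5545,-.215,.05],[.5545,-.215,0],[.557,-.105,.05]]))
```

```text
cam [ 0.5580089  -0.07895316  0.37174637] axis [-0.01150401 -0.2819849  -0.95934987]
front [ 0.5637 -0.1027  0.05  ]
edge [ 0.5621 -0.1668  0.05  ]
bot255@0 [ 0.5615 -0.2313  0.    ]
L [ 0.5519 -0.148   0.05  ]
R [ 0.5733 -0.1486  0.05  ]
rod [ 0.5654 -0.0097  0.042 ]
rod [ 0.5636 -0.0796  0.042 ]
[[274.2 259.3]
 [274.1 241.1]
 [273.2 141. ]]
```

Request:
jog_arm:
  motion:
    - {"x":3,"y":6,"z":60,"spin":0,"fingers":-1}
    - {"x":3,"y":6,"z":120,"spin":0,"fingers":-1}
    - {"x":3,"y":6,"z":170,"spin":0,"fingers":-1}
    - {"x":3,"y":6,"z":205,"spin":0,"fingers":-1}
    - {"x":3,"y":6,"z":217,"spin":0,"fingers":-1}
    - {"x":3,"y":6,"z":217,"spin":0,"fingers":1}
    - {"x":3,"y":6,"z":217,"spin":0,"fingers":1}
    - {"x":3,"y":6,"z":217,"spin":0,"fingers":1}

```text
clock: 2.78
eef_pos: [0.5618, -0.1458, 0.0162]
tool_rot: [0.717, 0.697, 0.001, 0.001]
ft_force: [0.1, -0.2, 0.2]
grip_width: 0.032
grasp_force: 0.0
```

Request:
jog_arm:
  motion:
    - {"x":0,"y":0,"z":0,"spin":0,"fingers":1}
    - {"x":0,"y":0,"z":0,"spin":0,"fingers":1}
    - {"x":0,"y":0,"z":0,"spin":0,"fingers":1}

```text
clock: 3.15
eef_pos: [0.5618, -0.1458, 0.016]
tool_rot: [0.717, 0.697, 0.001, 0.001]
ft_force: [0.6, 0.1, 6.5]
grip_width: 0.0236
grasp_force: 59.8
```

Request:
jog_arm:
  motion:
    - {"x":0,"y":0,"z":-25,"spin":0,"fingers":1}
    - {"x":0,"y":0,"z":-46,"spin":0,"fingers":1}
    - {"x":15,"y":-45,"z":-46,"spin":2,"fingers":1}
    - {"x":30,"y":-95,"z":-46,"spin":5,"fingers":1}
    - {"x":45,"y":-145,"z":-46,"spin":6.4,"fingers":1}
    - {"x":61,"y":-180,"z":-46,"spin":6.4,"fingers":1}
    - {"x":61,"y":-188,"z":-46,"spin":6.4,"fingers":1}
    - {"x":61,"y":-188,"z":-46,"spin":6.4,"fingers":1}

```text
clock: 4.15
eef_pos: [0.3745, -0.0795, 0.0606]
tool_rot: [0.755, 0.656, 0.0, 0.001]
ft_force: [1.1, 0.3, -1.9]
grip_width: 0.0236
grasp_force: 59.8
```

Run:
```python
from h import *
from scipy.spatial.transform import Rotation as Ro
c=snap('top','t2'); o=readout.get_obs(); T=Ro.from_quat(o['tool_rot']).as_matrix(); p=o['eef_pos']; print(p,T.round(3))
tip=p+.208*T[:,0]+.016*T[:,2]; print('tip',tip, proj(c,[tip-.042*T[:,2],tip]))
a=c['pixels'][:,:,::-1]; u,v=180,160
A=cv2.resize(a[160:280,155:315],(800,600),interpolation=cv2.INTER_CUBIC)
cv2.imwrite('pics/t2c.png',A)
```

```text
[ 0.37561189 -0.07974748  0.06078421] [[ 0.139  0.99   0.002]
 [ 0.99  -0.139 -0.001]
 [-0.     0.002 -1.   ]]
tip [0.40456386 0.1262242  0.04473891] [[262.3 253.3]
 [262.9 254.2]]
```

View pics/t2c.png

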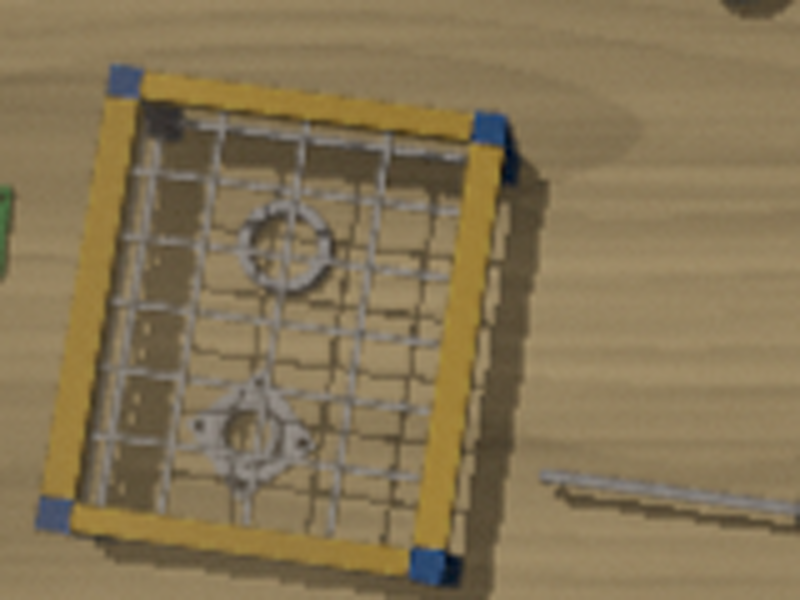

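The rod's end is at crop (541,475), against about (530,467) predicted from the kinematics. The bore centre is at crop (251,432), and I'll use that same offset when measuring the bore.

Run:
```python
from h import *
c=load('t2')
tip=np.array([.4046,.1262,0]); f=ray(c,205.2-2.2,246.4-1.7,.028); print(f, ray(c,205.2,246.4,.028))
X=np.array([.139,.990]);Y=np.array([.990,-.139]); d=f[:2]-tip[:2]; print('tool shift',d@X,d@Y)
```

```text
[0.4356 0.3154 0.028 ] [0.4302 0.3084 0.028 ]
tool shift 0.191617 0.0043911999999999675
```

Request:
jog_arm:
  motion:
    - {"x":40,"y":4,"z":0,"spin":0,"fingers":1}
    - {"x":80,"y":4,"z":0,"spin":0,"fingers":1}
    - {"x":120,"y":4,"z":0,"spin":0,"fingers":1}
    - {"x":155,"y":4,"z":0,"spin":0,"fingers":1}
    - {"x":178,"y":4,"z":0,"spin":0,"fingers":1}
    - {"x":188,"y":4,"z":0,"spin":0,"fingers":1}
    - {"x":188,"y":4,"z":0,"spin":0,"fingers":1}

```text
clock: 5.08
eef_pos: [0.4051, 0.1065, 0.0602]
tool_rot: [0.754, 0.656, 0.0, 0.0]
ft_force: [-0.1, 0.1, -2.6]
grip_width: 0.0232
grasp_force: 59.7
```

Run:
```python
from h import *
t=snap('top','t3');s=snap('scene','s3')
a=t['pixels'][:,:,::-1];b=s['pixels'][:,:,::-1]
A=cv2.resize(a[205:285,175:255],(400,400),interpolation=cv2.INTER_CUBIC)
B=cv2.resize(b[120:220,290:390],(400,400),interpolation=cv2.INTER_CUBIC)
cv2.imwrite('pics/m3.png',np.hstack([A,B]))
```

```text
(no output)
```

View pics/m3.png

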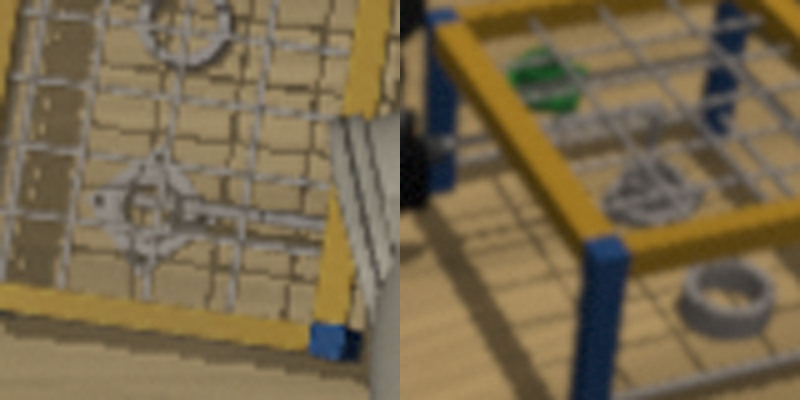

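The rod crosses from the right at (325,222) toward the bore at (147,207) and lines up with it. I'm lowering with the force checked on the way.

Request:
jog_arm:
  motion:
    - {"x":0,"y":0,"z":10,"spin":0,"fingers":1}
    - {"x":0,"y":0,"z":20,"spin":0,"fingers":1}
    - {"x":0,"y":0,"z":24,"spin":0,"fingers":1}
    - {"x":0,"y":0,"z":24,"spin":0,"fingers":1}

```text
clock: 5.68
eef_pos: [0.4037, 0.106, 0.0357]
tool_rot: [0.755, 0.656, -0.001, -0.0]
ft_force: [-0.2, -0.4, -2.8]
grip_width: 0.0235
grasp_force: 59.7
```

Request:
jog_arm:
  motion:
    - {"x":0,"y":0,"z":8,"spin":0,"fingers":1}
    - {"x":0,"y":0,"z":15,"spin":0,"fingers":1}
    - {"x":0,"y":0,"z":15,"spin":0,"fingers":1}
    - {"x":0,"y":0,"z":15,"spin":0,"fingers":1}

```text
clock: 6.18
eef_pos: [0.4042, 0.1064, 0.0213]
tool_rot: [0.755, 0.656, -0.0, -0.0]
ft_force: [0.1, 0.6, -1.9]
grip_width: 0.0235
grasp_force: 59.7
```

Request:
jog_arm:
  motion:
    - {"x":-8,"y":0,"z":0,"spin":0,"fingers":1}
    - {"x":-20,"y":0,"z":0,"spin":0,"fingers":1}
    - {"x":-38,"y":0,"z":0,"spin":0,"fingers":1}
    - {"x":-58,"y":0,"z":0,"spin":0,"fingers":1}
    - {"x":-78,"y":0,"z":0,"spin":0,"fingers":1}
    - {"x":-98,"y":0,"z":0,"spin":0,"fingers":1}
    - {"x":-112,"y":0,"z":0,"spin":0,"fingers":1}
    - {"x":-120,"y":0,"z":0,"spin":0,"fingers":1}

```text
clock: 7.18
eef_pos: [0.3873, -0.0134, 0.0214]
tool_rot: [0.755, 0.656, 0.0, -0.0]
ft_force: [-1.0, 0.4, -2.0]
grip_width: 0.0236
grasp_force: 59.7
```

Request:
jog_arm:
  motion:
    - {"x":-12,"y":0,"z":0,"spin":0,"fingers":1}
    - {"x":-30,"y":0,"z":0,"spin":0,"fingers":1}
    - {"x":-50,"y":0,"z":0,"spin":0,"fingers":1}
    - {"x":-70,"y":0,"z":0,"spin":0,"fingers":1}
    - {"x":-90,"y":0,"z":0,"spin":0,"fingers":1}
    - {"x":-106,"y":0,"z":0,"spin":0,"fingers":1}
    - {"x":-117,"y":0,"z":0,"spin":0,"fingers":1}
    - {"x":-125,"y":0,"z":0,"spin":0,"fingers":1}

```text
clock: 8.18
eef_pos: [0.37, -0.1367, 0.0212]
tool_rot: [0.755, 0.656, -0.0, -0.0]
ft_force: [0.3, 1.2, -3.0]
grip_width: 0.0233
grasp_force: 59.7
```

Run:
```python
from h import *
t=snap('top','t4');s=snap('scene','s4')
a=t['pixels'][:,:,::-1];b=s['pixels'][:,:,::-1]
A=cv2.resize(a[185:285,215:315],(400,400),interpolation=cv2.INTER_CUBIC)
B=cv2.resize(b[100:230,220:350],(400,400),interpolation=cv2.INTER_CUBIC)
cv2.imwrite('pics/m4.png',np.hstack([A,B]))
o=readout.get_obs();print(o['eef_pos'],o['ft_force'])
```

```text
[ 0.37022676 -0.13707562  0.02130256] [ 0.42456111 -0.5398689  -2.022985  ]
```

View pics/m4.png

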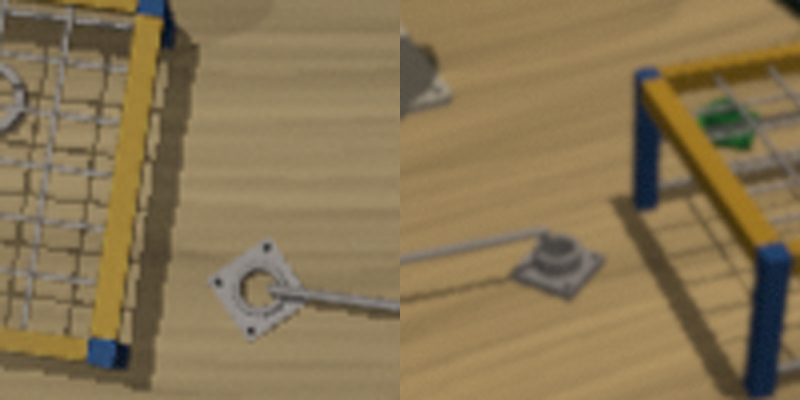

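The flange is flat on the table at crop (257,290), well clear of the mouth, with the hook tip in its bore. Next I centre the tip, lift it out and stand the hook at its old place.

Request:
jog_arm:
  motion:
    - {"x":9,"y":0,"z":0,"spin":0,"fingers":1}
    - {"x":9,"y":0,"z":0,"spin":0,"fingers":1}
    - {"x":9,"y":0,"z":-20,"spin":0,"fingers":1}
    - {"x":9,"y":0,"z":-45,"spin":0,"fingers":1}
    - {"x":9,"y":0,"z":-65,"spin":0,"fingers":1}
    - {"x":12,"y":40,"z":-65,"spin":0,"fingers":1}
    - {"x":15,"y":90,"z":-65,"spin":0,"fingers":1}
    - {"x":15,"y":140,"z":-65,"spin":0,"fingers":1}

```text
clock: 9.28
eef_pos: [0.5124, -0.1403, 0.0864]
tool_rot: [0.754, 0.657, -0.0, 0.0]
ft_force: [0.6, -1.1, -1.9]
grip_width: 0.0235
grasp_force: 59.9
```

Request:
jog_arm:
  motion:
    - {"x":0,"y":40,"z":0,"spin":0,"fingers":1}
    - {"x":0,"y":50,"z":0,"spin":0,"fingers":1}
    - {"x":0,"y":50,"z":30,"spin":0,"fingers":1}
    - {"x":0,"y":50,"z":52,"spin":0,"fingers":1}
    - {"x":0,"y":50,"z":63,"spin":0,"fingers":1}
    - {"x":0,"y":50,"z":67,"spin":0,"fingers":1}
    - {"x":0,"y":50,"z":69,"spin":0,"fingers":1}
    - {"x":0,"y":50,"z":69,"spin":0,"fingers":1}

```text
clock: 10.28
eef_pos: [0.561, -0.148, 0.0181]
tool_rot: [0.755, 0.656, 0.0, 0.001]
ft_force: [0.3, -0.3, -1.8]
grip_width: 0.0235
grasp_force: 59.9
```

Underside is about 2 mm above the table; lower until touch, then release.

Request:
jog_arm:
  motion:
    - {"x":0,"y":0,"z":2,"spin":0,"fingers":1}
    - {"x":0,"y":0,"z":3,"spin":0,"fingers":1}
    - {"x":0,"y":0,"z":3,"spin":0,"fingers":1}

```text
clock: 10.65
eef_pos: [0.5613, -0.148, 0.016]
tool_rot: [0.755, 0.656, 0.001, 0.001]
ft_force: [-1.9, -0.1, 6.0]
grip_width: 0.0237
grasp_force: 60.9
```

Request:
jog_arm:
  motion:
    - {"x":0,"y":0,"z":0,"spin":0,"fingers":0.4}
    - {"x":0,"y":0,"z":0,"spin":0,"fingers":0}
    - {"x":0,"y":0,"z":0,"spin":0,"fingers":-0.6}
    - {"x":0,"y":0,"z":0,"spin":0,"fingers":-1}
    - {"x":0,"y":0,"z":0,"spin":0,"fingers":-1}
    - {"x":0,"y":0,"z":-40,"spin":0,"fingers":-1}
    - {"x":0,"y":0,"z":-90,"spin":0,"fingers":-1}
    - {"x":0,"y":0,"z":-150,"spin":0,"fingers":-1}

```text
clock: 11.65
eef_pos: [0.5596, -0.1476, 0.1647]
tool_rot: [0.755, 0.656, -0.001, -0.001]
ft_force: [0.8, 0.6, -0.7]
grip_width: 0.0853
grasp_force: 0.0
```

Request:
jog_arm:
  motion:
    - {"x":204,"y":-190,"z":0,"spin":0,"fingers":-1}
    - {"x":204,"y":-190,"z":0,"spin":0,"fingers":-1}
    - {"x":204,"y":-190,"z":0,"spin":0,"fingers":-1}
    - {"x":204,"y":-190,"z":0,"spin":0,"fingers":-1}
    - {"x":204,"y":-190,"z":0,"spin":0,"fingers":-1}
    - {"x":204,"y":-190,"z":0,"spin":0,"fingers":-1}
    - {"x":204,"y":-190,"z":0,"spin":0,"fingers":-1}

```text
clock: 12.52
eef_pos: [0.4013, 0.0803, 0.1646]
tool_rot: [0.755, 0.656, 0.0, 0.0]
ft_force: [-0.4, -0.7, -0.4]
grip_width: 0.0855
grasp_force: 0.0
```

Run:
```python
from h import *
c=snap('wrist','w5'); o=readout.get_obs(); np.savez('pics/w5o.npz',**o); print(o['eef_pos'],o['tool_rot'])
```

```text
[0.40144534 0.08004265 0.16444198] [7.54894240e-01 6.55846417e-01 2.31773121e-04 3.29881471e-04]
```

View pics/w5.png

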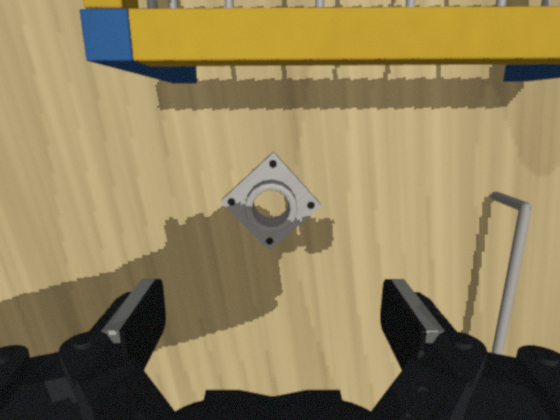

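The flange's four bolt holes are at (273,163), (311,205), (269,240) and (231,202); the hub bore is at about (271,207). The hook stands at the right (finger bend at (525,205)).

Run:
```python
from h import *
c=load('w5')
H=[(273,163),(311,205),(269,240),(231,202)]
W=np.array([ray(c,u,v,.01) for u,v in H]); print(W)
cor=np.array([ray(c,u,v,.01) for u,v in [(273,152),(321,205),(269,248),(222,199)]]);print(cor)
for Q in(W,cor):
    d=[np.degrees(np.arctan2(*(Q[b]-Q[a])[[1,0]])) for a,b in((2,0),(3,1))]
    print('ctr',Q.mean(0),'diag',[np.linalg.norm(Q[2]-Q[0]),np.linalg.norm(Q[3]-Q[1])],d,'sides',[(x+45)%90 for x in d])
# block from top view corners (crop B: scale 200/60)
t=load('top0')
K=[(390+u*.3,215+v*.3) for u,v in((622,45),(716,22),(758,148),(670,172))]
K=[(390+(u-600)*.3,215+v*.3) for u,v in((622,45),(716,22),(758,148),(670,172))]
B=np.array([ray(t,u-2.2,v-1.7,.008) for u,v in K]);print(B,B.mean(0))
```

```text
[[0.4061 0.111  0.01  ]
 [0.4327 0.0719 0.01  ]
 [0.3936 0.046  0.01  ]
 [0.3669 0.0837 0.01  ]]
[[0.4073 0.1198 0.01  ]
 [0.441  0.0707 0.01  ]
 [0.3925 0.0387 0.01  ]
 [0.3599 0.0873 0.01  ]]
ctr [0.399825 0.07815  0.01    ] diag [np.float64(0.06619101147436864), np.float64(0.06684968212340277)] [np.float64(79.11447294534126), np.float64(-10.166858505520167)] sides [np.float64(34.11447294534126), np.float64(34.83314149447983)]
ctr [0.400175 0.079125 0.01    ] diag [np.float64(0.08243937166184614), np.float64(0.08278145927682116)] [np.float64(79.65785564379568), np.float64(-11.567836396881662)] sides [np.float64(34.657855643795685), np.float64(33.43216360311834)]
[[ 0.4928 -0.2883  0.008 ]
 [ 0.5146 -0.3779  0.008 ]
 [ 0.395  -0.4128  0.008 ]
 [ 0.3726 -0.3296  0.008 ]] [ 0.44375 -0.35215  0.008  ]
```

Request:
jog_arm:
  motion:
    - {"x":-2,"y":-1,"z":60,"spin":0,"fingers":-1}
    - {"x":-2,"y":-1,"z":110,"spin":0,"fingers":-1}
    - {"x":-2,"y":-1,"z":140,"spin":0,"fingers":-1}
    - {"x":-2,"y":-1,"z":153,"spin":0,"fingers":-1}
    - {"x":-2,"y":-1,"z":153,"spin":0,"fingers":-1}
    - {"x":-2,"y":-1,"z":153,"spin":0,"fingers":0}
    - {"x":-2,"y":-1,"z":153,"spin":0,"fingers":1}
    - {"x":-2,"y":-1,"z":153,"spin":0,"fingers":1}

```text
clock: 13.58
eef_pos: [0.4004, 0.079, 0.0128]
tool_rot: [0.755, 0.656, 0.001, 0.001]
ft_force: [-1.8, -0.8, 8.1]
grip_width: 0.0399
grasp_force: 59.3
```

Request:
jog_arm:
  motion:
    - {"x":0,"y":0,"z":0,"spin":0,"fingers":1}
    - {"x":0,"y":0,"z":0,"spin":0,"fingers":1}
    - {"x":0,"y":0,"z":0,"spin":0,"fingers":1}

```text
clock: 13.95
eef_pos: [0.4004, 0.079, 0.0128]
tool_rot: [0.755, 0.656, 0.001, 0.001]
ft_force: [-2.0, -0.3, 8.6]
grip_width: 0.04
grasp_force: 59.3
```

Request:
jog_arm:
  motion:
    - {"x":0,"y":0,"z":-5,"spin":0,"fingers":1}
    - {"x":0,"y":0,"z":-15,"spin":0,"fingers":1}
    - {"x":0,"y":0,"z":-35,"spin":0,"fingers":1}
    - {"x":0,"y":0,"z":-60,"spin":0,"fingers":1}
    - {"x":0,"y":0,"z":-90,"spin":0,"fingers":1}
    - {"x":0,"y":0,"z":-110,"spin":0,"fingers":1}
    - {"x":0,"y":0,"z":-110,"spin":0,"fingers":1}

```text
clock: 14.82
eef_pos: [0.4007, 0.079, 0.123]
tool_rot: [0.755, 0.656, 0.002, 0.001]
ft_force: [0.2, -0.4, -3.1]
grip_width: 0.0397
grasp_force: 61.0
```

Request:
jog_arm:
  motion:
    - {"x":-40,"y":6,"z":0,"spin":3,"fingers":1}
    - {"x":-100,"y":16,"z":0,"spin":6,"fingers":1}
    - {"x":-160,"y":26,"z":0,"spin":9,"fingers":1}
    - {"x":-220,"y":36,"z":0,"spin":12,"fingers":1}
    - {"x":-280,"y":46,"z":0,"spin":15,"fingers":1}
    - {"x":-340,"y":55,"z":0,"spin":17,"fingers":1}
    - {"x":-400,"y":64,"z":0,"spin":17,"fingers":1}
    - {"x":-440,"y":70,"z":0,"spin":17,"fingers":1}

```text
clock: 15.82
eef_pos: [0.4066, -0.369, 0.1197]
tool_rot: [0.844, 0.537, -0.0, -0.001]
ft_force: [0.4, -0.4, -2.1]
grip_width: 0.0398
grasp_force: 61.0
```

Run:
```python
from h import *
c=snap('wrist','w6'); o=readout.get_obs(); print(o['eef_pos'],o['tool_rot'],o['grip_width'])
```

```text
[ 0.40687739 -0.37389411  0.11981091] [ 0.84471429  0.53521276 -0.00145718  0.00171855] 0.03992269427505919
```

View pics/w6.png

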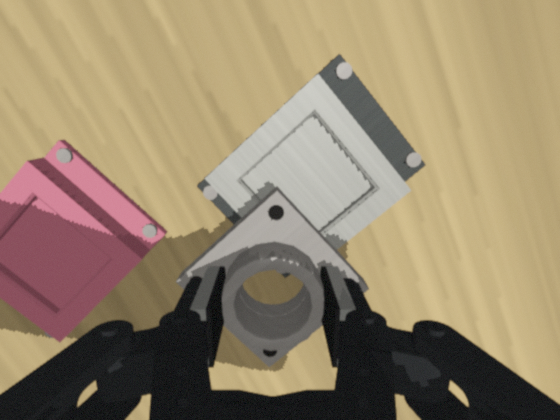

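The pocket's corners are at (315,112), (376,186) and (241,180) in the grey block; its plate stands toward the base's −x end. The held flange looks flat, its plate corner at (276,190), and is nearly square to the pocket. I'll back off a little for a clean view and measure by line fits.

Request:
jog_arm:
  motion:
    - {"x":-15,"y":8,"z":0,"spin":0,"fingers":1}
    - {"x":-44,"y":24,"z":0,"spin":0,"fingers":1}
    - {"x":-44,"y":24,"z":0,"spin":0,"fingers":1}
    - {"x":-44,"y":24,"z":0,"spin":0,"fingers":1}

```text
clock: 16.38
eef_pos: [0.4104, -0.4155, 0.1204]
tool_rot: [0.843, 0.538, -0.0, -0.001]
ft_force: [-0.5, -0.2, -3.4]
grip_width: 0.0402
grasp_force: 61.2
```

Run:
```python
from h import *
c=snap('wrist','w7'); o=readout.get_obs(); print(o['eef_pos'],o['tool_rot'],o['grip_width'])
g=cv2.cvtColor(c['pixels'],cv2.COLOR_RGB2GRAY)
L=cv2.createLineSegmentDetector().detect(g)[0][:,0]
for l in L:
    n=np.hypot(l[2]-l[0],l[3]-l[1])
    if n>22 and 150<l[:3:2].mean()<460 and l[1::2].mean()<370:
        a=ray(c,l[0],l[1],.026);b=ray(c,l[2],l[3],.026);an=np.degrees(np.arctan2(*(b-a)[[1,0]]))%90
        print(l.round(0).astype(int),a[:2],b[:2],round(an,1))
```

```text
[ 0.41051809 -0.41534765  0.12061564] [ 8.42982367e-01  5.37940078e-01 -9.50204397e-05 -1.09172307e-03] 0.03989638804601408
[332 367 321 319] [ 0.4022 -0.5395] [ 0.4108 -0.4982] 78.2
[418 317 453 326] [ 0.4758 -0.5266] [ 0.4968 -0.5445] 49.6
[387 326 411 332] [ 0.4526 -0.524 ] [ 0.4671 -0.5357] 51.1
[357 282 371 311] [ 0.4456 -0.4815] [ 0.4466 -0.5072] 2.2
[223 320 213 367] [ 0.3452 -0.469 ] [ 0.3197 -0.5014] 51.8
[377 122 283   1] [ 0.4968 -0.3837] [ 0.4711 -0.2977] 16.6
[180 130 251 207] [ 0.382  -0.3361] [ 0.401  -0.3998] 16.6
[347 260 369 286] [ 0.4452 -0.4621] [ 0.4521 -0.4877] 15.1
[224 268 221 319] [ 0.3647 -0.4319] [ 0.344  -0.4675] 59.8
[276 190 176 280] [ 0.4213 -0.3966] [ 0.3296 -0.426 ] 17.8
[322 320 324 288] [ 0.4113 -0.4987] [ 0.4222 -0.4757] 64.6
[241 214 173 142] [ 0.3933 -0.4015] [ 0.375  -0.3406] 16.7
[174 310 191 275] [ 0.3163 -0.4458] [ 0.3408 -0.4268] 37.8
[320   1 386  88] [ 0.4904 -0.3067] [ 0.5084 -0.3669] 16.6
[276 185 316 228] [ 0.4227 -0.3935] [ 0.4351 -0.4316] 18.0
[397 105 378 120] [ 0.5116 -0.3791] [ 0.4977 -0.3831] 16.1
[355 274 277 191] [ 0.4465 -0.474
[... 852 characters left out ...]
48 125 279 184] [ 0.4793 -0.3776] [ 0.4245 -0.3935] 16.2
[260 183 198 116] [ 0.4137 -0.3882] [ 0.397  -0.3332] 16.9
[277   1 165 112] [ 0.468  -0.2959] [ 0.379  -0.3226] 16.7
[253 206 272 189] [ 0.4023 -0.4   ] [ 0.4193 -0.3946] 17.6
[180 271 220 235] [ 0.3354 -0.4214] [ 0.3734 -0.4092] 17.8
[307 285 312 307] [ 0.412  -0.4686] [ 0.409 -0.486] 80.2
[260 258 238 268] [ 0.3912 -0.4355] [ 0.3733 -0.4359] 1.3
[266 304 288 301] [ 0.3791 -0.4702] [ 0.3951 -0.4744] 75.3
[224 232 241 216] [ 0.377 -0.408] [ 0.3925 -0.4031] 17.5
[425 357 393 351] [ 0.4692 -0.5613] [ 0.4496 -0.5457] 51.5
[307 322 287 337] [ 0.4004 -0.496 ] [ 0.3819 -0.5019] 17.7
[319 179 337 164] [ 0.4498 -0.4017] [ 0.4644 -0.3973] 16.8
```

Run:
```python
from h import *
c=load('w7'); P=np.array([.438,-.355])
def inter(a,b):
    l=np.cross(np.cross([*a[:2],1],[*a[2:],1]),np.cross([*b[:2],1],[*b[2:],1])); return l[:2]/l[2]
th=np.radians(17.85); ex=np.array([np.cos(th),np.sin(th)]);ey=np.array([-ex[1],ex[0]])
p=np.array([.4105,-.4153])
X=np.array([2*.843**2-1,2*.843*.538]);Y=np.array([X[1],-X[0]])
for z,a,b in((.118,(276,190,176,280),(355,274,277,191)),(.108,(279,177,272,183),(276,185,316,228))):
    q=inter(a,b); w=ray(c,*q,z)[:2]
    for s in((ex+ey),): 
        ctr=w-.03*s; print(z,q,w,ctr,'rel TCP tool',(ctr-p)@X,(ctr-p)@Y,'to pocket',(P-ctr)@X,(P-ctr)@Y)
```

```text
0.118 [276.03263708 189.97062663] [ 0.4289 -0.3784] [ 0.40953991 -0.41615165] rel TCP tool -0.0011769867047534256 -0.0005120643044212657 to pocket 0.06745888210475345 5.2164904421281205e-05
0.108 [273.19038817 181.97966728] [ 0.4284 -0.3767] [ 0.40903991 -0.41445165] rel TCP tool 0.00015437989524660589 -0.0016818049044212808 to pocket 0.06612751550475342 0.0012219055044212978
```

Request:
jog_arm:
  motion:
    - {"x":30,"y":0,"z":0,"spin":1.2,"fingers":1}
    - {"x":60,"y":0,"z":20,"spin":1.2,"fingers":1}
    - {"x":67,"y":0,"z":50,"spin":1.2,"fingers":1}
    - {"x":67,"y":0,"z":70,"spin":1.2,"fingers":1}
    - {"x":67,"y":0,"z":78,"spin":1.2,"fingers":1}
    - {"x":67,"y":0,"z":78,"spin":1.2,"fingers":1}
    - {"x":67,"y":0,"z":78,"spin":1.2,"fingers":1}

```text
clock: 17.3
eef_pos: [0.4397, -0.3565, 0.0444]
tool_rot: [0.849, 0.529, 0.0, 0.001]
ft_force: [0.9, -0.4, -3.2]
grip_width: 0.0393
grasp_force: 61.2
```

Request:
jog_arm:
  motion:
    - {"x":0,"y":0,"z":3,"spin":0,"fingers":1}
    - {"x":0,"y":0,"z":6,"spin":0,"fingers":1}
    - {"x":0,"y":0,"z":8,"spin":0,"fingers":1}
    - {"x":0,"y":0,"z":8,"spin":0,"fingers":1}

```text
clock: 17.8
eef_pos: [0.4398, -0.356, 0.0378]
tool_rot: [0.849, 0.529, 0.001, 0.001]
ft_force: [-3.1, 4.3, 11.3]
grip_width: 0.0399
grasp_force: 62.6
```

Request:
jog_arm:
  motion:
    - {"x":0,"y":0,"z":-3,"spin":0,"fingers":1}
    - {"x":1.5,"y":-1.5,"z":-3,"spin":0,"fingers":1}
    - {"x":1.5,"y":-1.5,"z":-1,"spin":0,"fingers":1}
    - {"x":1.5,"y":-1.5,"z":1,"spin":0,"fingers":1}
    - {"x":1.5,"y":-1.5,"z":2,"spin":0,"fingers":1}
    - {"x":1.5,"y":-1.5,"z":2,"spin":0,"fingers":1}

```text
clock: 18.55
eef_pos: [0.4383, -0.3539, 0.0329]
tool_rot: [0.849, 0.529, -0.0, -0.0]
ft_force: [0.2, 0.1, -3.2]
grip_width: 0.0392
grasp_force: 61.2
```

Request:
jog_arm:
  motion:
    - {"x":0,"y":0,"z":1,"spin":0,"fingers":1}
    - {"x":0,"y":0,"z":2,"spin":0,"fingers":1}
    - {"x":0,"y":0,"z":3,"spin":0,"fingers":1}
    - {"x":0,"y":0,"z":3,"spin":0,"fingers":1}

```text
clock: 19.05
eef_pos: [0.4384, -0.3541, 0.0309]
tool_rot: [0.849, 0.529, 0.0, 0.0]
ft_force: [-1.9, 0.8, 2.8]
grip_width: 0.0397
grasp_force: 61.7
```

TCP 0.0309 m with floor contact matches the seated height (0.0308). Release and rise.

Request:
jog_arm:
  motion:
    - {"x":0,"y":0,"z":0,"spin":0,"fingers":0.3}
    - {"x":0,"y":0,"z":0,"spin":0,"fingers":-0.3}
    - {"x":0,"y":0,"z":0,"spin":0,"fingers":-1}
    - {"x":0,"y":0,"z":0,"spin":0,"fingers":-1}
    - {"x":0,"y":0,"z":0,"spin":0,"fingers":-1}
    - {"x":0,"y":0,"z":-30,"spin":0,"fingers":-1}
    - {"x":0,"y":0,"z":-80,"spin":0,"fingers":-1}
    - {"x":0,"y":0,"z":-130,"spin":0,"fingers":-1}

```text
clock: 20.05
eef_pos: [0.4381, -0.3538, 0.1613]
tool_rot: [0.849, 0.529, -0.0, -0.0]
ft_force: [1.2, -0.9, -0.6]
grip_width: 0.0854
grasp_force: 0.0
```

Run:
```python
from h import *
c=snap('wrist','w8')['pixels'][:,:,::-1]; s=snap('scene','s8')['pixels'][:,:,::-1]
cv2.imwrite('pics/m8.png',np.hstack([cv2.resize(c,(400,300)),cv2.resize(s[150:360,60:340],(400,300))]))
```

```text
(no output)
```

View pics/m8.png

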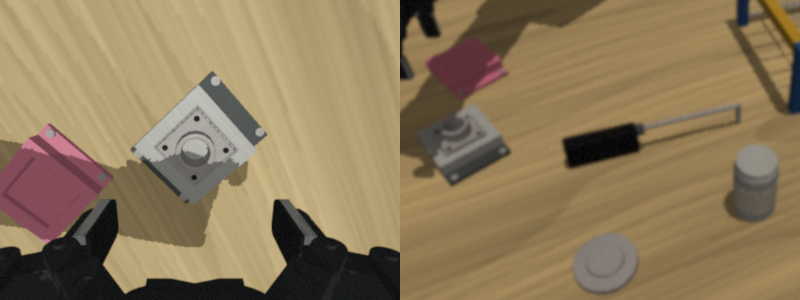

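The flange sits square in the pocket, hub up (left half, (195,148)). The hook stands clear on the table, and the can and blank look untouched. Handing in.

```bash
python3 -c "
from h import *
print(bot.job_done())"
```

```text
the job is handed in; nothing more can be done
None
```

I dragged the flange out with the hook, stood the hook clear on the table, seated the flange hub up in the grey block's pocket, and handed the job in at about 20 s; no verdict came back.

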